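# Open the jar mixer's sprung hood and take the jar out

### The arm

A 6-joint arm with a two-finger parallel gripper is mounted at the origin on a cart in front of the work surface, level with it; the furniture and walls round the work are solid. World frame = base frame: x ahead of the robot, y to its left, z up, the work surface at z = 0. Lengths are in mm, angles in degrees, forces in N, time in s.
With the tool pointing down it reaches from about 350 to 850 mm from the base axis. Payload 8.1 kg.
Tool frame: the origin (TCP) lies midway between the tips of the shut fingers; the grasp point (between the pads) lies 19 mm behind it; x points along the fingers, z is the direction in which the jaws open and shut, and the axes are right-handed (so a half turn about x gives the same grasp; the last joint's range is limited). The gripper opens to 85 mm and grips with 20 to 120 N. Pads are 22 mm wide; open, the fingers measure 114 mm over their backs; the gripper's body (76 mm by 85 mm) begins 54 mm behind the grasp point. The pads swing forward as they close: fully open they stand 13 mm farther back than shut.
Start: joints at [65.925, 7.471, 85.268, -0, 87.261, -4.893], TCP at [197.127, 566.698, 231.292] pointing down, gripper open.
Joint ranges: [-169.43, 169.43], [-51.17, 129.36], [1.28, 143.12], [-76.62, 256.62], [0, 156.53], [-152.29, 152.29]. Speed limits (degrees/s): [136.94, 136.94, 159.86, 180, 180, 180].

### API

Orientations are given as [roll, pitch, yaw] about the fixed x, y, z axes, in that order (R = Rz(yaw) Ry(pitch) Rx(roll)).
In Python, from bench import r gives the robot as it stands. The module is installed in compiled form; this text tells all that it offers.
- The arm moves only by the tool servo_tool, never from a script. Its argument "commands" is a list that holds one entry, the list of rows, each a list of 7 numbers: the closure in counts, from 0 (fully open) to 255 (shut), then the shift along the tool's x, y, z in cm, then the turn, a rotation vector about the tool's x, y, z in degrees. A call has 1 to 8 rows; each row is the pose to reach, as a shift and turn from the pose commanded when the call began, along the tool's axes at that moment; what a row does not reach only later rows make up. A row lasts 1/10 s, in which the tool goes at most 50 mm and 8.59 degrees, less where a joint would pass 70% of its speed; a pose out of reach is approached as far as the arm can. A call with a gripper value outside its range is refused whole. The fingers move at their own pace and stop on an object; "force" is the grip in N (left out, the last holds). Time passes only in rows, so rows that repeat a pose let the fingers close. It gives the time, the measured TCP pose, the force and the opening at its end, in the units of the state.
- r.sense(): the state, without advancing time (a new reading comes with each control period).
- r.snapshot(name): name is "scene" or "top"; returns (picture, depth): 384x512x3 uint8, red, green, blue; 384x512 float32, mm along the optical axis (not along the pixel's ray), 0 where there is no reading.
- r.calibration(name): a dict with "fx", "fy", "cx", "cy" (pixels), "pose" (4x4, takes a point from camera to world coordinates). Camera axes: x right, y down, z forward; pixel columns grow to the right and rows downward; lengths in mm; the calibration is good to about 2 mm. A picture is of the moment at which its call begins. calibration takes no time and is no camera call.
- r.hand_in(): hands the job in, once; it reports no verdict.
The state is a dict: "time": time; "joint_pos": joint angles; "qd": joint speeds; "joint_efforts": joint torques, N m; "tool_pos": TCP position; "tcp_rot": TCP orientation; "ft_force": force on the tool from outside, world axes, zero at the start; "wrist_torque": the same for the moment, N m; "finger_gap": finger opening in mm.
Only numpy, scipy, OpenCV 4.12 (cv2) and the standard library are available. Lean on these libraries where they do the work, as an engineer would, in place of code of your own. Each camera call takes 0.05 s, during which the arm holds its last target.

### The job

Lift the clear hood of the jar mixer, which has a black tab at its front, and swing it back past the spring's over-centre point so that it stays fully open by itself. Then lift the amber jar out of its leaning cradle and set it down gently, upright and wholly on the round cork mat beside the mixer. Leave the hood open, and do not tip the jar over, drop it, or disturb the small beaker and the timer.

Things in the scene. Friction and masses are not known exactly. Their poses are not given: they have to be found in the camera images.
- mixer: White bench jar mixer, fixed, 168 mm long, 120 wide; deck 52 mm high, rear housing 100. Origin: worktop level under the middle of its front edge; x runs to its rear, away from the robot (give or take its yaw), y to its left, z up. A clear hood covers the deck; shut, it spans x = 2 to 130 mm, 53 to 172 mm above the worktop, 120 wide.
- hood (a joint): Hood angle (rad): 0 shut, grows as its front swings up and back, 1.75 at the open stop. A spring holds it shut (some 3 N at the tab to start, less further up); past the over-centre point at about 1.0 rad it drives the hood on to the open stop and keeps it there; let go earlier and it falls shut. The tab can turn between gripping fingers as it rises.
- hood_hinge (a point): Middle of the hood's hinge line, 130 mm behind the mixer's origin and 100 mm above the worktop; axes as the mixer's. The hinge line runs along the mixer's y.
- hood_tab (a point): Grip point of the hood's black tab, a flat tongue 40 mm wide (y), 14 thick (z), standing 60 mm out of the hood's front face near its top; the point is 36 mm out, mid-width, mid-thickness. Shut: 164 mm in front of the hinge line, 55 above it, 155 above the worktop. Moves and turns with the hood. Can be pinched across its width from above.
- jar: Amber jar with black cap, 52 mm diameter, 89 tall, about 0.14 kg. Origin: centre of its underside; z runs up through the cap. It starts under the hood in the mixer's cradle, its cap leaning some 25 degrees to the mixer's front (-x). The cradle holds its lowest 39 mm on the front and bottom only; it comes out along its own axis, and its +y and -y sides are free to grip.
- jar_seat (a point): Point on the mixer where the centre of the jar's underside sits in the cradle: 85 mm behind the mixer's origin, 73 mm above the worktop.
- mat: Round cork mat fixed to the worktop, 84 mm diameter, 8 mm thick, to the left or right of the mixer. Origin: centre of its underside, at worktop level.
- beaker_6: Small empty glass beaker standing loose on the worktop, 56 mm wide, 69 mm high; a bystander. Origin: centre of its underside.
- timer: Flat white bench timer lying loose on the worktop, 62 x 65 x 18 mm; a bystander. Origin: centre of its underside.
Mind the look-alikes: they are no part of the job. There is more than one size of the mat; the one meant has the size given above.

How it is judged:
By the outcome, as a careful person would: the job done as asked, in the order asked, and still so for the second after the job is handed in, with the robot touching nothing.
It also fails if it takes over 64 s, if anything falls off the work surface, if the arm or the gripper's body presses on something with over 40 N, if the wrist force passes 120 N, or if a joint passes its speed limit or range.

## Working session

There is one attempt and no reset: what is moved stays moved. The work goes in short steps, Python scripts to look and compute and a tool call to move; the robot and the scene stay as the last step left them, time stands still between calls to the robot, and variables do not carry over. Pictures are saved under pics/ and viewed, and the job is handed in when it is done.

Besides the shell and the picture viewer there is one more tool, called after "Emit:" as name(argument=value, ...) on one line, values as JSON. servo_tool: Moves the arm, as the interface text tells. Its arguments: {"type":"object","properties":{"commands":{"type":"array","items":{"type":"array","items":{"type":"array","items":{"type":"number"}}}},"force":{"type":"number"}},"required":["commands"]}

```bash
mkdir -p pics
python3 - <<'E'
from bench import r
import cv2,numpy as np
for n in("scene","top"):
    p,d=r.snapshot(n); np.savez(f"pics/{n}0.npz",p=p,d=d)
    cv2.imwrite(f"pics/{n}0.png",cv2.resize(p[:,:,::-1],(800,600),interpolation=cv2.INTER_CUBIC))
    c=r.calibration(n); print(n,c["fx"],c["fy"],c["cx"],c["cy"]);print(np.round(c["pose"],3))
print(r.sense())
E
```

```text
scene 411.30378223558523 411.30378223558523 255.0323550410766 193.10915962864127
[[ 4.100000e-01  6.160000e-01 -6.730000e-01  1.165262e+03]
 [ 9.120000e-01 -2.690000e-01  3.090000e-01 -2.697980e+02]
 [ 1.000000e-02 -7.400000e-01 -6.720000e-01  6.952730e+02]
 [ 0.000000e+00  0.000000e+00  0.000000e+00  1.000000e+00]]
top 490.24819676250786 490.24819676250786 255.25878410220682 185.95696738221733
[[ 2.800000e-02 -9.950000e-01  9.700000e-02  5.162020e+02]
 [-9.990000e-01 -3.000000e-02 -1.700000e-02  2.011000e+00]
 [ 2.000000e-02 -9.600000e-02 -9.950000e-01  1.001759e+03]
 [ 0.000000e+00  0.000000e+00  0.000000e+00  1.000000e+00]]
{'time': 0.1, 'joint_pos': array([ 6.59266334e+01,  7.51020032e+00,  8.53234376e+01,  8.45507130e-04,
        8.72610834e+01, -4.89242252e+00]), 'qd': array([ 0.01572991, -0.15113961, -0.25617452, -0.13430088, -0.07125835,
        0.05405346]), 'joint_efforts': array([ 1.23377653e-03, -5.70947170e+01, -5.01941907e+01, -2.21748282e-04,
        8.01481772e-03,  3.54022006e-06]), 'tool_pos': array([196.89765895, 566.25200412, 230.35156586]), 'tcp_rot': array([ 174.59677957,   89.90527483, -114.5842056 ]), 'ft_force': array([-0.01586709, -0.29563463,  0.08534136]), 'wrist_torque': array([-0.05951499, -0.03130037, -0.0254962 ]), 'finger_gap': 85.10818019438202}
```

View pics/scene0.png

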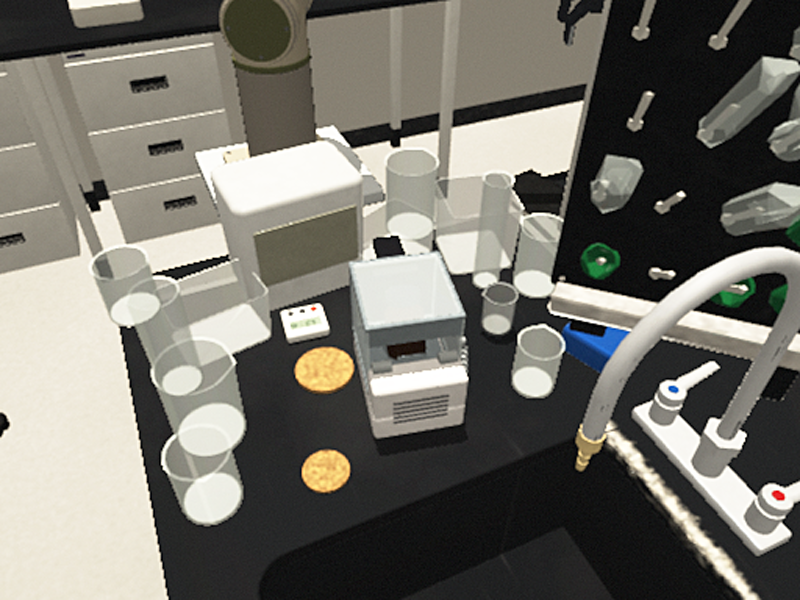

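View pics/top0.png

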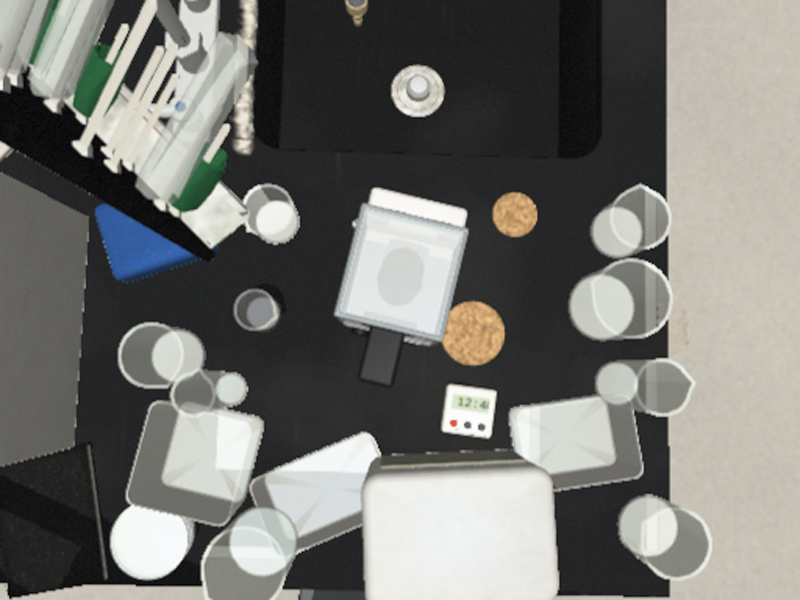

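The top view (800 px copy) shows the mixer hood at (405,270), its black tab at (381,357), the large mat at (473,333), a small mat at (515,214), the timer at (468,410) and a small beaker at (258,310). A tall white box stands at (460,525), near the approach. Next I measure these.

```bash
cat > h.py <<'E'
import numpy as np,cv2
from bench import r
def cal(n):
    c=r.calibration(n); return c
def ray(n,u,v):
    c=cal(n); d=np.array([(u-c["cx"])/c["fx"],(v-c["cy"])/c["fy"],1.]); P=np.array(c["pose"]); return P[:3,3],P[:3,:3]@d
def onz(n,u,v,z):
    o,d=ray(n,u,v); return o+d*(z-o[2])/d[2]
def dep(n,D):
    c=cal(n); P=np.array(c["pose"]); v,u=np.mgrid[:384,:512]
    X=np.stack([(u-c["cx"])/c["fx"]*D,(v-c["cy"])/c["fy"]*D,D],-1); return X@P[:3,:3].T+P[:3,3]
def proj(n,p):
    c=cal(n);P=np.array(c["pose"]); q=P[:3,:3].T@(np.array(p)-P[:3,3]); return c["fx"]*q[0]/q[2]+c["cx"],c["fy"]*q[1]/q[2]+c["cy"]
E
python3 - <<'E'
from h import *
np.set_printoptions(suppress=True,precision=1)
T=np.load("pics/top0.npz");p,d=T["p"],T["d"];W=dep("top",d)
hsv=cv2.cvtColor(p,cv2.COLOR_RGB2HSV)
m=cv2.inRange(hsv,(8,80,90),(25,255,255))
n,l,s,c=cv2.connectedComponentsWithStats(m)
for i in range(1,n):
    if s[i,4]>150:
        pt=onz("top",*c[i],8);ex=s[i,2:4]*(1000/490.);print("cork",c[i],s[i],pt,ex)
k=1.5625
for nm,(u,v) in dict(tab=(381,357),tabfront=(376,383),tabback=(384,330),hood=(405,270),rear=(417,207),box=(460,540),boxedge=(460,458),beaker=(258,310),timer=(468,410),tub=(325,490),tub2=(200,460),rack=(130,190),cylR=(575,440)).items():
    u,v=int(u/k),int(v/k);print(nm,W[v,u],d[v,u])
b=W[:,:,2]; mm=(b>150)&(d>0)
n,l,s,c=cv2.connectedComponentsWithStats(mm.astype(np.uint8))
for i in range(1,n):
    if s[i,4]>60: q=W[l==i];print("tall",c[i]*k,s[i,4],q.min(0),q.max(0))
S=np.load("pics/scene0.npz");W2=dep("scene",S["d"])
for nm,(u,v) in dict(tab=(388,246),box=(285,180),boxtopfront=(300,195),boxbase=(300,300),cyl=(410,165),boxcorner=(216,185),armthing=(275,110)).items():
    u,v=int(u/k),int(v/k);print("S",nm,W2[v,u])
E
```

```text
cork [329.  136.9] [315 123  29  29 670] [ 719.1 -163.8    8. ] [59.2 59.2]
cork [302.7 213.1] [ 283  192   40   42 1314] [ 560.4 -112.6    8. ] [81.6 85.7]
tab [525.2   6.8 163.3] 835.2183
tabfront [496.1  11.1 154.5] 841.07733
tabback [554.4   4.2 160.4] 840.95624
hood [621.2 -17.7 170.9] 837.2979
rear [706.2 -30.4  98.2] 918.17444
box [341.4 -80.4 200.8] 781.5332
boxedge [415.5 -85.2 136.6] 852.6976
beaker [583.2 168.1   3.6] 997.0227
timer [ 462.5 -106.    16.8] 976.75616
tub [356.2  72.2   2.6] 977.6859
tub2 [389.1 233.2   1.6] 979.1872
rack [653.2 213.9 382.3] 626.197
cylR [ 427.5 -248.1    1.6] 990.95795
tall [116.8 108.4] 15603 [629.3 116.7 150. ] [914.4 406.4 620.7]
tall [356.6   8.6] 147 [897.8  32.4 150.3] [913.6  55.8 222.1]
tall [ 14.7 305.5] 3504 [401.3 391.5 150. ] [700.2 397.  238.8]
tall [398.6 282.6] 6187 [493.3 -85.3 150.4] [694.5  57.6 176.8]
tall [664.3 386.3] 456 [ 471.4 -336.9  150.2] [ 532.4 -269.2  173.6]
tall [195.2 392.2] 545 [458.  176.2 150. ] [508.2 221.9 203.6]
tall [459.6 530.6] 10796 [ 279.4 -184.2  150. ] [420.   21.7 206. ]
S tab [520.1   9.3 161.2]
S box [362.2 -85.  198.6]
S boxtopfront [408.  -76.  199.5]
S boxbase [411.3 -95.6   8.1]
S cyl [251.6 168.2 107.1]
S boxcorner [ 325.9 -177.7  192.8]
S armthing [ 65.  -17.5 163.2]
```

Run:
```python
import numpy as np,cv2
p=np.load("pics/top0.npz")["p"][:,:,::-1]
a=cv2.resize(p[110:260,190:390],(800,600),interpolation=cv2.INTER_CUBIC);cv2.imwrite("pics/topcrop.png",a)
p=np.load("pics/scene0.npz")["p"][:,:,::-1]
a=cv2.resize(p[130:290,180:380],(750,600),interpolation=cv2.INTER_CUBIC);cv2.imwrite("pics/scenecrop.png",a)
```

```text
(no output)
```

View pics/topcrop.png

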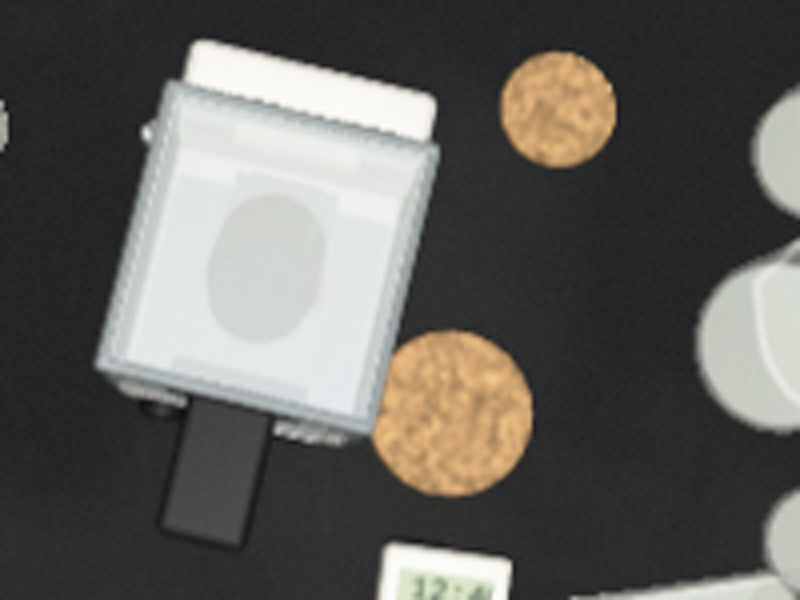

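View pics/scenecrop.png

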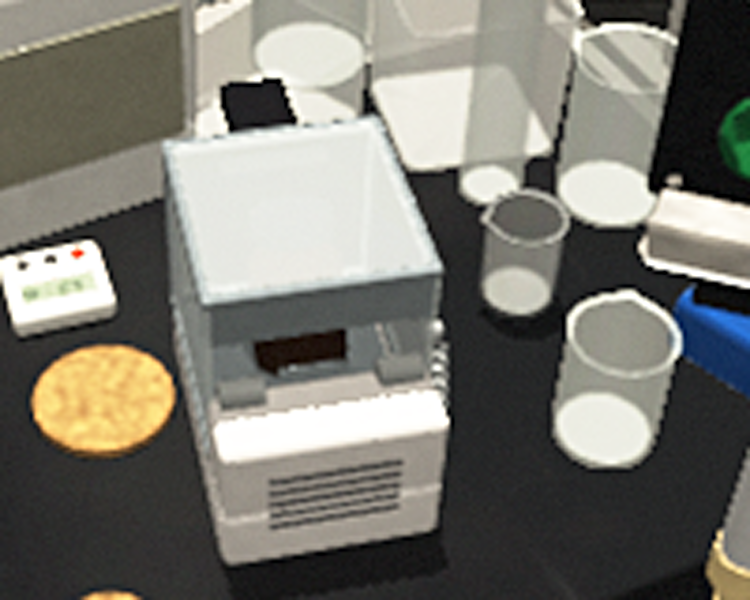

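The candidates are:
- Mats: 84 mm at top (473,333) and 59 mm at (515,214). I choose the larger, at about (560,-112).
- Beakers: the small one is at (258,310), with larger glassware around it.
- Tab: the only black one, at (381,357).

The crop confirms these. Next is the mixer pose.

Run:
```python
from h import *
np.set_printoptions(suppress=True,precision=1)
T=np.load("pics/top0.npz");p,d=T["p"],T["d"];W=dep("top",d)
g=p.max(2).astype(int)
# tab: z 150..175, dark
m=((W[:,:,2]>148)&(W[:,:,2]<175)&(W[:,:,0]>470)&(W[:,:,0]<720)&(abs(W[:,:,1])<100))
tab=m&(g<90)
n,l,s,c=cv2.connectedComponentsWithStats(tab.astype(np.uint8));i=1+np.argmax(s[1:,4]);tab=l==i
print("tab",c[i],s[i])
v,u=np.nonzero(tab); pts=np.array([onz("top",a,b,162)[:2] for a,b in zip(u,v)],np.float32)
print("tab rect",cv2.minAreaRect(pts),pts.mean(0))
hood=m&(g>=110); n,l,s,c=cv2.connectedComponentsWithStats(hood.astype(np.uint8));i=1+np.argmax(s[1:,4]);v,u=np.nonzero(l==i)
pts=np.array([onz("top",a,b,172)[:2] for a,b in zip(u,v)],np.float32);print("hood rect",cv2.minAreaRect(pts),cv2.boxPoints(cv2.minAreaRect(pts)))
# rear housing top: z~100
h=(abs(W[:,:,2]-100)<6)&(W[:,:,0]>640)&(W[:,:,0]<740)&(abs(W[:,:,1])<120)&(g>150)
v,u=np.nonzero(h);pts=np.array([onz("top",a,b,100)[:2] for a,b in zip(u,v)],np.float32);print("rear",cv2.minAreaRect(pts),cv2.boxPoints(cv2.minAreaRect(pts)))
# timer, beaker from scene
S=np.load("pics/scene0.npz")
```

```text
tab [243.6 227.6] [229 208  30  40 822]
tab rect ((526.0087890625, 5.728017807006836), (40.090667724609375, 61.01343536376953), 79.12142181396484) [526.    5.7]Traceback (most recent call last):
  File "<stdin>", line 13, in <module>
  File "h.py", line 8, in onz
    o,d=ray(n,u,v); return o+d*(z-o[2])/d[2]
        ~~~^^^^^^^
  File "h.py", line 6, in ray
    c=cal(n); d=np.array([(u-c["cx"])/c["fx"],(v-c["cy"])/c["fy"],1.]); P=np.array(c["pose"]); return P[:3,3],P[:3,:3]@d
  File "h.py", line 4, in cal
    c=r.calibration(n); return c
ValueError: time passes only in moves, steps and waits
```

```bash
sed -i 's/^def cal(n):/C={}\ndef cal(n):/; s/    c=r.calibration(n); return c/    if n not in C: C[n]=r.calibration(n)\n    return C[n]/' h.py
python3 - <<'E'
from h import *
np.set_printoptions(suppress=True,precision=1)
T=np.load("pics/top0.npz");p,d=T["p"],T["d"];W=dep("top",d)
g=p.max(2).astype(int)
m=((W[:,:,2]>160)&(W[:,:,2]<185)&(W[:,:,0]>470)&(W[:,:,0]<720)&(abs(W[:,:,1])<100))
hood=m&(g>=110); n,l,s,c=cv2.connectedComponentsWithStats(hood.astype(np.uint8));i=1+np.argmax(s[1:,4]);v,u=np.nonzero(l==i)
pts=np.array([onz("top",a,b,172)[:2] for a,b in zip(u,v)],np.float32);R=cv2.minAreaRect(pts);print("hood rect",R,cv2.boxPoints(R))
h=(abs(W[:,:,2]-100)<6)&(W[:,:,0]>640)&(W[:,:,0]<740)&(abs(W[:,:,1])<120)&(g>150)
v,u=np.nonzero(h);pts=np.array([onz("top",a,b,100)[:2] for a,b in zip(u,v)],np.float32);R=cv2.minAreaRect(pts);print("rear",R,cv2.boxPoints(R))
# beaker/timer heights and robot pose
w=(W[:,:,2]>10)&(W[:,:,2]<30)&(abs(W[:,:,0]-465)<60)&(abs(W[:,:,1]+106)<60)
q=W[w];print("timer",q.min(0),q.max(0))
for yaw in (-10.9,-12,-13):
    a=np.deg2rad(yaw);ex=np.array([np.cos(a),np.sin(a)])
    t=np.array([526,5.7]);hg=t+158*ex;print(yaw,"hinge",hg,"grip",t-6*ex,"seat",hg-45*ex)
# scene tab check
S=np.load("pics/scene0.npz");
for z,P in ((162,(520,7)),):
    print(np.array(proj("scene",(526,5.7,162)))*1.5625)
print(W[:,:,2][100:130,160:250].max())
q=W[(d>0)&(W[:,:,2]>60)&(W[:,:,0]>420)&(W[:,:,0]<660)&(W[:,:,1]>90)&(W[:,:,1]<260)];print("left obst",q.min(0),q.max(0),)
E
```

```text
hood rect ((618.69970703125, -14.307716369628906), (121.14466094970703, 129.71241760253906), 78.05358123779297) [[542.7 -60.1]
 [669.6 -87. ]
 [694.7  31.5]
 [567.8  58.4]]
rear ((705.6444091796875, -22.944900512695312), (45.50967788696289, 134.5050506591797), 1.8316760063171387) [[680.8  43.5]
 [685.1 -90.9]
 [730.5 -89.4]
 [726.2  45. ]]
timer [ 419.5 -165.7   10.2] [524.7 -74.6  29.3]
-10.9 hinge [681.1 -24.2] grip [520.1   6.8] seat [637.  -15.7]
-12 hinge [680.5 -27.2] grip [520.1   6.9] seat [636.5 -17.8]
-13 hinge [680.  -29.8] grip [520.2   7. ] seat [636.1 -19.7]
[386.8 247.9]
1001.7593308774335
left obst [420.3 133.9  60. ] [660.  259.9 620.7]
```

Run:
```python
from h import *
np.set_printoptions(suppress=True,precision=0,linewidth=200)
for n in("top","scene"):
    S=np.load(f"pics/{n}0.npz");W=dep(n,S["d"])[S["d"]>0]
    print(n,"rows x 100..850 step50; cols y 600..-300 step 50 : max z")
    for x in range(100,850,50):
        row=[]
        for y in range(600,-300,-50):
            q=W[(abs(W[:,0]-x-25)<25)&(abs(W[:,1]-y-25)<25)];row.append(int(q[:,2].max()) if len(q)>3 else -1)
        print(x,row)
```

```text
top rows x 100..850 step50; cols y 600..-300 step 50 : max z
100 [-1, -1, -1, -1, -1, -1, -1, -1, -1, -1, -362, -364, -364, -1, -1, -1, -1, -1]
150 [-1, -1, -1, -1, -1, -1, -1, -1, -1, -1, -1, -1, -1, -1, -1, -1, -1, -1]
200 [-1, -1, -1, 16, 17, 19, 17, 4, 4, 107, 103, 4, 3, -1, -1, -1, -1, 4]
250 [-1, -1, -1, 17, 16, 18, 60, 62, 60, 142, 142, 72, 205, 205, 203, 203, 204, 4]
300 [-1, -1, -1, 17, 17, 19, 61, 120, 124, 142, 142, 73, 204, 205, 206, 205, 204, 5]
350 [-1, -1, -1, 16, 17, 17, 6, 123, 84, 123, 73, 6, 204, 204, 204, 204, 204, 94]
400 [-1, -1, -1, -1, -1, 200, 5, 122, 7, 123, 72, 72, 200, 202, 203, 203, 202, 8]
450 [-1, -1, -1, -1, -1, 207, 4, 124, 201, 203, 5, 5, 163, 163, 21, 20, 92, 92]
500 [-1, -1, -1, -1, -1, 216, 122, 121, 200, 201, 4, 5, 167, 174, 175, 12, 4, 4]
550 [-1, -1, -1, -1, -1, 224, 5, 121, 119, 72, 72, 173, 175, 175, 176, 14, 12, 133]
600 [-1, -1, -1, -1, -1, 233, 50, 51, 620, 617, 70, 173, 175, 176, 176, 10, 5, 131]
650 [-1, -1, -1, -1, -1, 289, 50, 513, 604, 507, 88, 4, 175, 175, 175, 7, 8, 5]
700 [-1, -1, -1, 6, 5, 295, 387, 481, 607, 607, 542, 8, 104, 104
[... 727 characters left out ...]
1, -1, 339, 404, 0, 121, -1, 120, 70, 70, 199, 201, 201, 200, 200, -1]
450 [-1, -1, -1, -1, -1, -1, -1, 120, 199, 199, 1, -1, 160, 158, 19, 19, 91, 90]
500 [-1, -1, -1, -1, -1, -1, 118, 118, 199, 199, 2, -1, 163, 171, 173, 9, 2, 2]
550 [-1, -1, -1, -1, -1, -1, -1, 119, 109, 70, 70, 173, 173, 173, 173, 10, 2, 130]
600 [-1, -1, -1, -1, -1, -1, -1, 1, 492, 70, 68, 172, 174, 174, 173, 11, 3, 130]
650 [-1, -1, -1, -1, -1, -1, -1, 500, 498, 501, 86, 2, 173, 173, 173, 7, 7, 2]
700 [-1, -1, -1, -1, 2, 2, 507, 505, 505, 517, 381, 2, 107, 102, 102, 8, 8, 2]
750 [-1, -1, -1, 2, 3, 354, 508, 422, 530, 446, 399, 2, 4, 3, 3, 3, 7, 3]
800 [-1, -1, 1, 1, 156, 297, 405, 453, 479, 511, 1, 2, 1, 1, 1, 1, 1, 1]
```

```bash
cat >> h.py <<'E'
from scipy.spatial.transform import Rotation as Ro
np.set_printoptions(suppress=True,precision=2,linewidth=160)
def Rof(e): return Ro.from_euler("xyz",e,degrees=True)
def down(yaw,tilt=0):
    # tool x down, tool z horizontal along world heading yaw ; tilt (deg) about tool z
    a=np.deg2rad(yaw);z=np.array([np.cos(a),np.sin(a),0]);x=np.array([0,0,-1.]);y=np.cross(z,x)
    return Ro.from_matrix(np.stack([x,y,z],1))*Ro.from_rotvec([0,0,tilt],degrees=True)
def rel(p0,R0,p,R):
    return np.r_[R0.inv().apply(np.array(p)-p0)/10,(R0.inv()*R).as_rotvec(degrees=True)]
E
python3 - <<'E'
from h import *
s=r.sense();R=Rof(s["tcp_rot"]);print(R.as_matrix(),s["tool_pos"])
p0=np.array([197.1,566.7,231.3])
z=R.as_matrix()[:,2];y0=np.rad2deg(np.arctan2(z[1],z[0]));print(y0)
for y in(78,-102):
  print(y,(R.inv()*down(y)).as_rotvec(degrees=True))
Rg=down(78 if z[1]*np.sin(np.deg2rad(78))+z[0]*np.cos(np.deg2rad(78))>0 else -102)
for w in [(160,390,420),(380,140,420),(520,7,300)]:
  print(w,rel(p0,R,w,Rg))
E
```

```text
[[-0.   -0.94  0.33]
 [-0.    0.33  0.94]
 [-1.    0.   -0.  ]] [196.9  566.25 230.35]
70.81902217316461
78 [-7.18 -0.09 -0.01]
-102 [172.82  -0.02   0.14]
(160, 390, 420) [-18.84  -2.3  -17.94  -7.18  -0.09  -0.01]
(380, 140, 420) [-18.82 -31.29 -34.32  -7.18  -0.09  -0.01]
(520, 7, 300) [ -6.81 -48.89 -42.27  -7.18  -0.09  -0.01]
```

Emit:
servo_tool(commands=[[[0, -18.8, -2.3, -17.9, 0, 0, 0], [0, -18.8, -2.3, -17.9, 0, 0, 0], [0, -18.8, -2.3, -17.9, 0, 0, 0], [0, -18.8, -2.3, -17.9, 0, 0, 0], [0, -18.8, -2.3, -17.9, 0, 0, 0], [0, -18.8, -2.3, -17.9, 0, 0, 0], [0, -18.8, -2.3, -17.9, 0, 0, 0]]], force=40)

```text
time: 0.8
tool_pos: [160.2, 389.9, 421.5]
tcp_rot: [-10.1, 89.7, 60.7]
ft_force: [0.2, 0.3, -1.1]
finger_gap: 85.4
```

Emit:
servo_tool(commands=[[[0, 0, -29, -16.4, -7.2, 0, 0], [0, 0, -29, -16.4, -7.2, 0, 0], [0, 0, -29, -16.4, -7.2, 0, 0], [0, 0, -29, -16.4, -7.2, 0, 0], [0, 0, -29, -16.4, -7.2, 0, 0], [0, 0, -29, -16.4, -7.2, 0, 0], [0, 0, -29, -16.4, -7.2, 0, 0], [0, 0, -29, -16.4, -7.2, 0, 0]]])

```text
time: 1.6
tool_pos: [382.4, 136.8, 415.7]
tcp_rot: [126.3, 89.7, -156.0]
ft_force: [-0.8, 0.8, -0.7]
finger_gap: 85.3
```

Run:
```python
from h import *
s=r.sense();R=Rof(s["tcp_rot"]);print(s["time"],R.as_matrix(),s["tool_pos"],s["joint_pos"])
Rg=down(78);p=s["tool_pos"]
for w in [(520.2,6.8,270),(520.2,6.8,137)]:
  print(w,rel(p,R,w,Rg))
```

```text
1.6 [[-0.01 -0.98  0.21]
 [-0.    0.21  0.98]
 [-1.    0.   -0.  ]] [382.41 136.76 415.73] [ 12.49 -22.07  93.23  -0.07 109.16 -65.22]
(520.2, 6.8, 270) [ 14.53 -16.3   -9.71  -0.31  -0.19  -0.26]
(520.2, 6.8, 137) [ 27.83 -16.36  -9.67  -0.31  -0.19  -0.26]
```

Emit:
servo_tool(commands=[[[0, 14.5, -16.3, -9.7, 0, 0, 0], [0, 14.5, -16.3, -9.7, 0, 0, 0], [0, 14.5, -16.3, -9.7, 0, 0, 0], [0, 14.5, -16.3, -9.7, 0, 0, 0], [0, 14.5, -16.3, -9.7, 0, 0, 0], [0, 14.5, -16.3, -9.7, 0, 0, 0], [0, 14.5, -16.3, -9.7, 0, 0, 0]]])

```text
time: 2.3
tool_pos: [518.4, 11.8, 271.4]
tcp_rot: [92.0, 89.7, 169.9]
ft_force: [-0.2, 0.9, 0.8]
finger_gap: 85.5
```

Run:
```python
from h import *
s=r.sense();R=Rof(s["tcp_rot"]);print(s["time"],s["tool_pos"])
print(rel(s["tool_pos"],R,(520.2,6.8,134),down(78)))
n="top";p,d=r.snapshot(n);cv2.imwrite("pics/top1.png",cv2.resize(p[110:280,170:390,::-1],(770,595),interpolation=cv2.INTER_CUBIC))
```

```text
2.3 [518.43  11.83 271.42]
[13.74 -0.35 -0.45 -0.01 -0.01 -0.32]
```

View pics/top1.png

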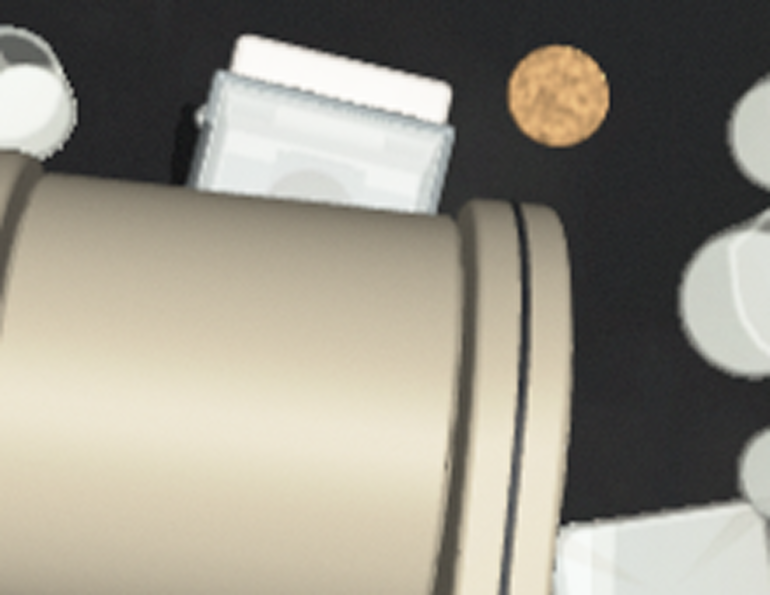

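Emit:
servo_tool(commands=[[[0, 4, 0, 0, 0, 0, 0], [0, 8, 0, 0, 0, 0, 0], [0, 10.5, 0, 0, 0, 0, 0], [0, 12, 0, 0, 0, 0, 0], [0, 13.6, 0, 0, 0, 0, 0], [0, 13.6, 0, 0, 0, 0, 0], [0, 13.6, 0, 0, 0, 0, 0]]])

```text
time: 3.05
tool_pos: [520.0, 11.7, 139.8]
tcp_rot: [-79.2, 89.9, -1.1]
ft_force: [-0.0, -0.4, 0.5]
finger_gap: 85.4
```

Run:
```python
from h import *
s=r.sense();R=Rof(s["tcp_rot"]);print(s["time"],s["tool_pos"],s["ft_force"])
print(rel(s["tool_pos"],R,(520.2,6.8,134),down(78)))
n="scene";p,d=r.snapshot(n);cv2.imwrite("pics/scene1.png",cv2.resize(p[:,:,::-1],(800,600),interpolation=cv2.INTER_CUBIC))
```

```text
3.05 [519.97  11.71 139.77] [-0.02 -0.36  0.52]
[ 0.58 -0.12 -0.48  0.06  0.02  0.1 ]
```

View pics/scene1.png

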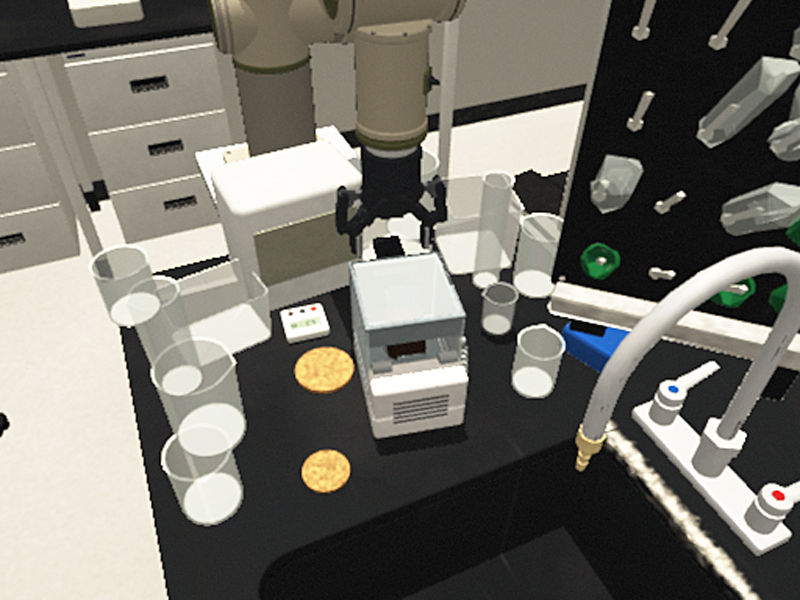

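The tab at (388,247) sits between the open fingers. I correct the 5 mm offset and close.

Emit:
servo_tool(commands=[[[0, 0.5, -0.1, -0.5, 0, 0, 0], [0, 0.5, -0.1, -0.5, 0, 0, 0], [0, 0.5, -0.1, -0.5, 0, 0, 0]]])

```text
time: 3.4
tool_pos: [519.4, 5.8, 133.6]
tcp_rot: [-83.6, 90.0, -5.6]
ft_force: [-0.2, 0.2, 0.2]
finger_gap: 85.3
```

Emit:
servo_tool(commands=[[[255, 0, 0, 0, 0, 0, 0], [255, 0, 0, 0, 0, 0, 0], [255, 0, 0, 0, 0, 0, 0], [255, 0, 0, 0, 0, 0, 0], [255, 0, 0, 0, 0, 0, 0], [255, 0, 0, 0, 0, 0, 0], [255, 0, 0, 0, 0, 0, 0], [255, 0, 0, 0, 0, 0, 0]]], force=40)

```text
time: 4.2
tool_pos: [519.8, 8.0, 134.0]
tcp_rot: [-10.1, 89.8, 68.0]
ft_force: [0.7, 8.8, 2.8]
finger_gap: 39.4
```

Run:
```python
from h import *
s=r.sense();R=Rof(s["tcp_rot"]);p=s["tool_pos"];print(s["time"],p,s["ft_force"],s["finger_gap"])
# arc rows
a=np.deg2rad(-12);ex=np.array([np.cos(a),np.sin(a),0])
for th in np.arange(0,80,4.0):
    t=np.deg2rad(th);X,Z=-164,55
    X2=X*np.cos(t)+Z*np.sin(t);Z2=-X*np.sin(t)+Z*np.cos(t)
    D=ex*(X2-X)+np.array([0,0,Z2-Z]);print(th,np.round(R.inv().apply(D)/10,2))
```

```text
4.2 [519.8    8.02 134.03] [0.74 8.8  2.76] 39.426786990960565
0.0 [0. 0. 0.]
4.0 [-1.13 -0.42  0.  ]
8.0 [-2.23 -0.93  0.01]
12.0 [-3.29 -1.5   0.01]
16.0 [-4.31 -2.15  0.01]
20.0 [-5.28 -2.87  0.01]
24.0 [-6.19 -3.66  0.02]
28.0 [-7.05 -4.51  0.02]
32.0 [-7.85 -5.41  0.02]
36.0 [-8.59 -6.37  0.02]
40.0 [-9.25 -7.38  0.02]
44.0 [-9.84 -8.43  0.02]
48.0 [-10.36  -9.52   0.02]
52.0 [-10.8  -10.64   0.02]
56.0 [-11.16 -11.8    0.02]
60.0 [-11.45 -12.97   0.02]
64.0 [-11.64 -14.16   0.02]
68.0 [-11.76 -15.36   0.02]
72.0 [-11.79 -16.57   0.02]
76.0 [-11.73 -17.78   0.02]
```

Emit:
servo_tool(commands=[[[255, -0.6, -0.2, 0.1, 0, 0, 0], [255, -1.1, -0.4, 0.1, 0, 0, 0], [255, -2.2, -0.9, 0.1, 0, 0, 0], [255, -3.3, -1.5, 0.1, 0, 0, 0], [255, -4.3, -2.2, 0.1, 0, 0, 0], [255, -5.3, -2.9, 0.1, 0, 0, 0], [255, -6.2, -3.7, 0.1, 0, 0, 0], [255, -7.1, -4.5, 0.1, 0, 0, 0]]])

```text
time: 5.0
tool_pos: [562.8, -1.2, 203.3]
tcp_rot: [70.0, 89.8, 148.1]
ft_force: [2.6, 4.8, -8.3]
finger_gap: 39.3
```

Run:
```python
from h import *
s=r.sense();p=s["tool_pos"];print(s["time"],p,s["ft_force"],s["finger_gap"],s["wrist_torque"],s["joint_pos"])
n="scene";p,d=r.snapshot(n);cv2.imwrite("pics/scene2.png",cv2.resize(p[:300,120:450,::-1],(660,600),interpolation=cv2.INTER_CUBIC))
```

```text
5.0 [562.77  -1.2  203.28] [ 2.56  4.78 -8.32] 39.27905182683184 [ 0.73 -0.16 -0.14] [ -5.4    2.72  93.24   0.09  84.22 -83.46]
```

View pics/scene2.png

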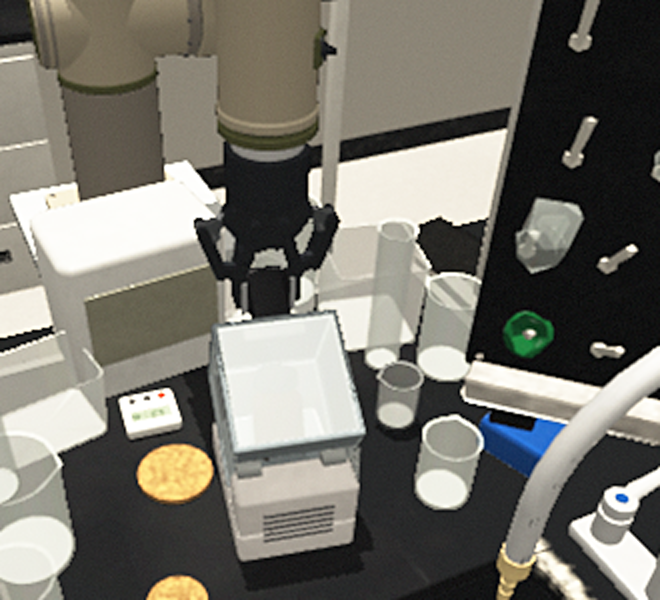

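The hood is rising with the tab in the pads, so I continue along the arc.

Emit:
servo_tool(commands=[[[255, -0.8, -0.9, 0, 0, 0, 0], [255, -1.5, -1.9, 0, 0, 0, 0], [255, -2.2, -2.9, 0, 0, 0, 0], [255, -2.8, -3.9, 0, 0, 0, 0], [255, -3.3, -5.0, 0, 0, 0, 0], [255, -3.7, -6.1, 0, 0, 0, 0], [255, -4.1, -7.3, 0, 0, 0, 0], [255, -4.4, -8.5, 0, 0, 0, 0]]])

```text
time: 5.85
tool_pos: [646.1, -19.1, 247.6]
tcp_rot: [78.1, 89.8, 156.2]
ft_force: [-1.9, 3.6, -1.8]
finger_gap: 39.8
```

Emit:
servo_tool(commands=[[[255, -0.2, -1.2, 0, 0, 0, 0], [255, -0.3, -2.4, 0, 0, 0, 0], [255, -0.3, -3.6, 0, 0, 0, 0], [255, -0.3, -4.8, 0, 0, 0, 0], [255, -0.3, -4.8, 0, 0, 0, 0]]])

```text
time: 6.35
tool_pos: [694.1, -29.4, 250.6]
tcp_rot: [57.5, 89.9, 135.5]
ft_force: [0.2, 3.4, -0.6]
finger_gap: 39.4
```

Run:
```python
from h import *
s=r.sense();p=s["tool_pos"];print(s["time"],p,s["ft_force"],s["finger_gap"],s["wrist_torque"],s["joint_pos"])
a=np.deg2rad(-12);ex=np.array([np.cos(a),np.sin(a),0])
g=p+[0,0,23];D=g-[681,-27.4,100];print("th",161.5-np.rad2deg(np.arctan2(D[2],D@ex)),np.hypot(D[2],D@ex))
n="scene";p,d=r.snapshot(n);cv2.imwrite("pics/scene3.png",cv2.resize(p[:300,120:450,::-1],(660,600),interpolation=cv2.INTER_CUBIC))
```

```text
6.35 [694.1  -29.44 250.58] [ 0.2   3.42 -0.57] 39.409670403380915 [ 0.5   0.02 -0.03] [ -6.68  21.99  66.29   0.05  91.78 -84.72]
th 75.86152893357072 174.0825587521252
```

View pics/scene3.png

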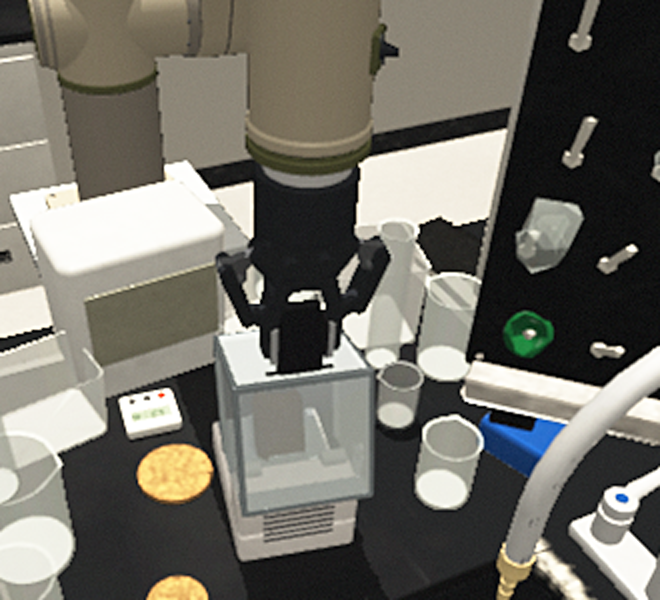

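The hood angle is about 76° (1.33 rad), past over-centre. I carry it a bit further, then release.

Emit:
servo_tool(commands=[[[255, 0.2, -1.2, 0, 0, 0, 0], [255, 0.3, -2.4, 0, 0, 0, 0], [255, 0.7, -3.6, 0, 0, 0, 0], [255, 1.0, -4.7, 0, 0, 0, 0], [255, 1.0, -4.7, 0, 0, 0, 0]]])

```text
time: 6.9
tool_pos: [739.8, -39.3, 240.5]
tcp_rot: [62.9, 90.0, 140.9]
ft_force: [1.6, 4.0, -2.1]
finger_gap: 39.7
```

Emit:
servo_tool(commands=[[[0, 0, 0, 0, 0, 0, 0], [0, 0, 0, 0, 0, 0, 0], [0, 0, 0, 0, 0, 0, 0], [0, 0, 0, 0, 0, 0, 0], [0, 0, 0, 0, 0, 0, 0], [0, -3, 0, 0, 0, 0, 0], [0, -7, 0, 0, 0, 0, 0], [0, -11, 0, 0, 0, 0, 0]]])

```text
time: 7.7
tool_pos: [739.0, -39.7, 351.9]
tcp_rot: [97.7, 89.9, 175.7]
ft_force: [0.8, 0.6, -0.3]
finger_gap: 85.4
```

Run:
```python
from h import *
s=r.sense();p=s["tool_pos"];print(s["time"],p,s["ft_force"],s["finger_gap"],s["joint_pos"])
n="scene";p,d=r.snapshot(n);cv2.imwrite("pics/scene4.png",cv2.resize(p[:300,120:450,::-1],(660,600),interpolation=cv2.INTER_CUBIC))
```

```text
7.7 [739.03 -39.65 351.87] [ 0.79  0.59 -0.29] 85.38458157086733 [ -7.04  30.62  44.67  -0.   104.8  -85.05]
```

View pics/scene4.png

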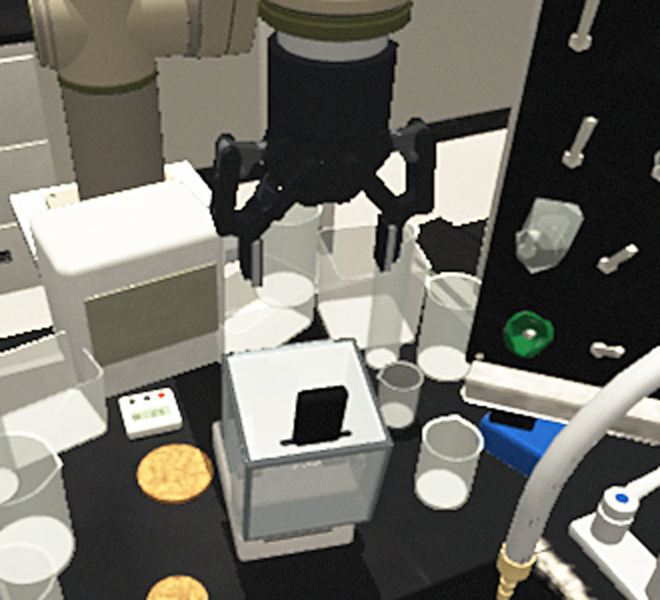

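The hood stands open by itself, with the tab upright at (320,415). I retreat to clear the top view.

Emit:
servo_tool(commands=[[[0, -2, 5, 0, 0, 0, 0], [0, -5, 10, 0, 0, 0, 0], [0, -5, 15, 0, 0, 0, 0], [0, -5, 20, 0, 0, 0, 0], [0, -5, 25, 0, 0, 0, 0], [0, -5, 30, 0, 0, 0, 0], [0, -5, 35, 0, 0, 0, 0], [0, -5, 35, 0, 0, 0, 0]]])

```text
time: 8.55
tool_pos: [393.8, 33.8, 402.4]
tcp_rot: [-76.9, 89.8, 1.2]
ft_force: [1.4, 0.2, 0.2]
finger_gap: 85.1
```

Run:
```python
from h import *
s=r.sense();print(s["time"],s["tool_pos"],s["joint_pos"])
for n in("scene","top"):
    p,d=r.snapshot(n); np.savez(f"pics/{n}5.npz",p=p,d=d)
    q=p[100:280,170:400] if n=="top" else p[60:300,120:420]
    cv2.imwrite(f"pics/{n}5.png",cv2.resize(q[:,:,::-1],(750,600),interpolation=cv2.INTER_CUBIC))
```

```text
8.55 [393.78  33.82 402.42] [ -2.54 -24.7   96.56   0.01 107.97 -80.61]
```

View pics/scene5.png

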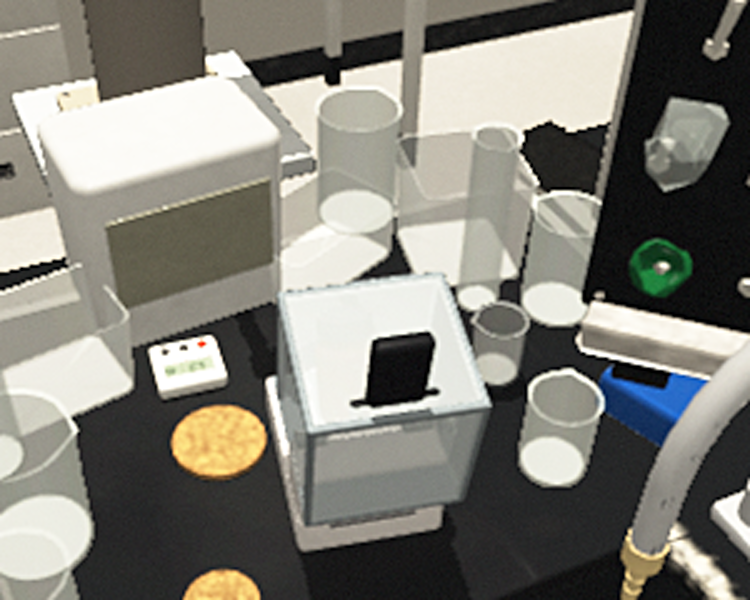

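View pics/top5.png

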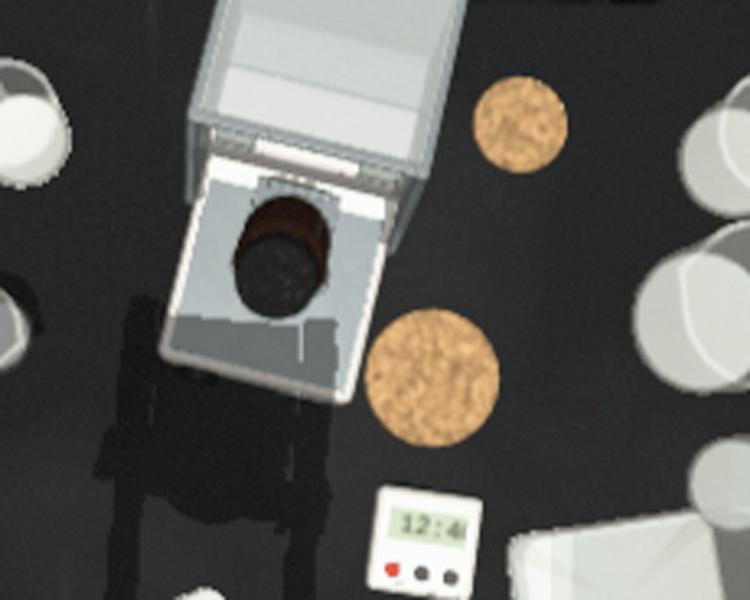

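Run:
```python
from h import *
T=np.load("pics/top5.npz");p,d=T["p"],T["d"];W=dep("top",d);k=(slice(155,215),slice(235,275))
g=p.max(2);sat=p.max(2).astype(int)-p.min(2)
m=np.zeros(g.shape,np.uint8);m[k]=((g[k]<75)&(sat[k]<16)&(abs(W[k][:,:,2]-150)<20));n,l,s,c=cv2.connectedComponentsWithStats(m);i=1+np.argmax(s[1:,4])
print("cap",c[i],s[i],onz("top",*c[i],153.7),"W mean",W[l==i].mean(0),W[l==i].min(0),W[l==i].max(0))
v,u=np.nonzero(l==i);print(cv2.minEnclosingCircle(np.stack([u,v],1).astype(np.float32)))
print("pred px",proj("top",(600.2,-10.2,153.7)))
hsv=cv2.cvtColor(p,cv2.COLOR_RGB2HSV);m=cv2.inRange(hsv,(8,80,90),(25,255,255));n,l,s,c=cv2.connectedComponentsWithStats(m)
for i in range(1,n):
    if s[i,4]>150:
        v,u=np.nonzero(l==i);q=np.array([onz("top",a,b,8)[:2] for a,b in zip(u,v)],np.float32);print("mat",cv2.minEnclosingCircle(q),q.mean(0))
# mixer deck front edge
S=np.load("pics/scene5.npz");hsv=cv2.cvtColor(S["p"],cv2.COLOR_RGB2HSV);m=cv2.inRange(hsv,(8,80,90),(25,255,255));n,l,s,c=cv2.connectedComponentsWithStats(m)
for i in range(1,n):
    if s[i,4]>250:
        v,u=np.nonzero(l==i);q=np.array([onz("scene",a,b,8)[:2] for a,b in zip(u,v)],np.float32);print("matS",cv2.minEnclosingCircle(q),q.mean(0))
```

```text
cap [254.52 181.74] [242 169  26  26 526] [606.06 -10.75 153.7 ] W mean [606.   -10.74 154.  ] [584.83 -33.27 130.14] [629.19  11.64 163.61]
((253.9045867919922, 181.4618377685547), 13.54535961151123)
pred px (np.float64(254.1104906479909), np.float64(185.0830936728038))
mat ((719.1865234375, -163.89859008789062), 30.45386505126953) [ 719.1  -163.83]
mat ((560.9542846679688, -110.95140838623047), 42.55696105957031) [ 560.83 -110.98]
matS ((564.2554321289062, -108.83367156982422), 44.8915901184082) [ 564.31 -109.52]
matS ((822.905029296875, 149.00413513183594), 36.69374465942383) [827.24 150.9 ]
matS ((722.2054443359375, -162.61106872558594), 30.806663513183594) [ 722.96 -162.98]
```

```bash
cat >> h.py <<'E'
a_=np.deg2rad(-12);EX=np.array([np.cos(a_),np.sin(a_),0]);S_=np.array([638.5,-18.3,73]);AX=-EX*np.sin(np.deg2rad(25))+np.array([0,0,np.cos(np.deg2rad(25))])
RG=down(78,-25)
def go(p,R):
    s=r.sense();print(s["time"],s["tool_pos"],s["ft_force"],s["finger_gap"]);print(rel(s["tool_pos"],Rof(s["tcp_rot"]),p,R))
E
python3 - <<'E'
from h import *
print(RG.as_matrix()[:,0],-AX);go(S_+150*AX,RG)
E
```

```text
[ 0.41 -0.09 -0.91] [ 0.41 -0.09 -0.91]
8.65 [396.28  33.31 402.44] [0.85 0.16 0.22] 85.5828699978325
[ 19.42 -18.35  -0.04   0.05   0.04 -24.79]
```

Emit:
servo_tool(commands=[[[0, 3, -4, 0, 0, 0, -8], [0, 7, -8, 0, 0, 0, -16], [0, 11, -12, 0, 0, 0, -25], [0, 15, -16, 0, 0, 0, -25], [0, 19.4, -18.4, 0, 0, 0, -25], [0, 19.4, -18.4, 0, 0, 0, -25], [0, 19.4, -18.4, 0, 0, 0, -25]]])

```text
time: 9.35
tool_pos: [576.2, -5.8, 201.7]
tcp_rot: [-90.2, 65.5, -12.2]
ft_force: [-1.5, 0.4, 0.3]
finger_gap: 85.2
```

Emit:
servo_tool(commands=[[[0, 0, 0, 0, 0, 0, 0], [0, 0, 0, 0, 0, 0, 0]]])

```text
time: 9.55
tool_pos: [578.2, -5.3, 209.2]
tcp_rot: [-90.0, 64.9, -12.0]
ft_force: [-0.1, -0.7, 0.7]
finger_gap: 85.3
```

Run:
```python
from h import *
go(S_+150*AX,RG)
```

```text
9.55 [578.18  -5.29 209.23] [-0.11 -0.75  0.69] 85.34381225323845
[-0.05  0.16 -0.02  0.01  0.02  0.13]
```

Emit:
servo_tool(commands=[[[0, 3, 0.1, 0, 0, 0, 0], [0, 6, 0.1, 0, 0, 0, 0], [0, 8, 0.1, 0, 0, 0, 0], [0, 9.5, 0.1, 0, 0, 0, 0], [0, 10.7, 0.1, 0, 0, 0, 0], [0, 11.4, 0.1, 0, 0, 0, 0], [0, 11.4, 0.1, 0, 0, 0, 0], [0, 11.4, 0.1, 0, 0, 0, 0]]])

```text
time: 10.35
tool_pos: [623.9, -15.0, 104.6]
tcp_rot: [-90.0, 64.9, -12.0]
ft_force: [0.8, -0.1, 0.4]
finger_gap: 85.2
```

Run:
```python
from h import *
go(S_+36*AX,RG)
for n in("top","scene"):
    p,d=r.snapshot(n)
    q=p[80:290,150:400] if n=="top" else p[60:300,120:420]
    cv2.imwrite(f"pics/{n}6.png",cv2.resize(q[:,:,::-1],(750,600),interpolation=cv2.INTER_CUBIC))
```

```text
10.35 [623.91 -14.97 104.58] [ 0.76 -0.15  0.38] 85.17589375291402
[-0.11 -0.02 -0.02  0.02  0.02  0.07]
```

View pics/top6.png

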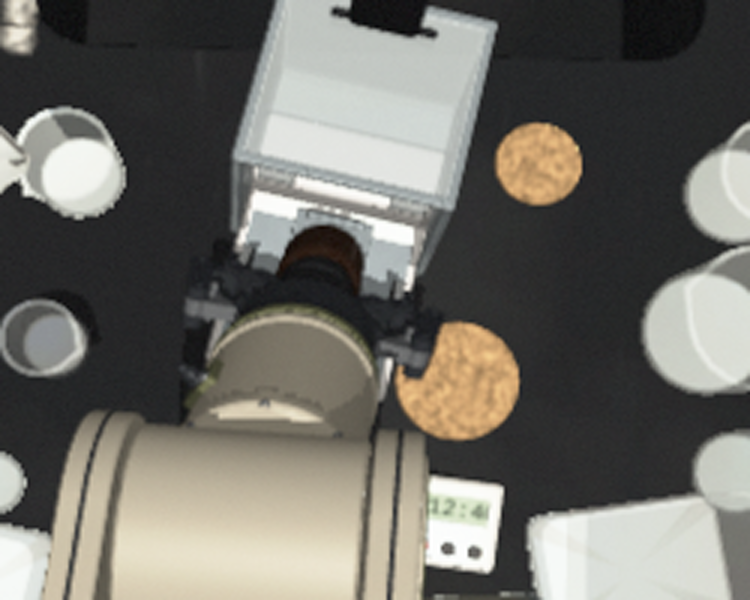

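View pics/scene6.png

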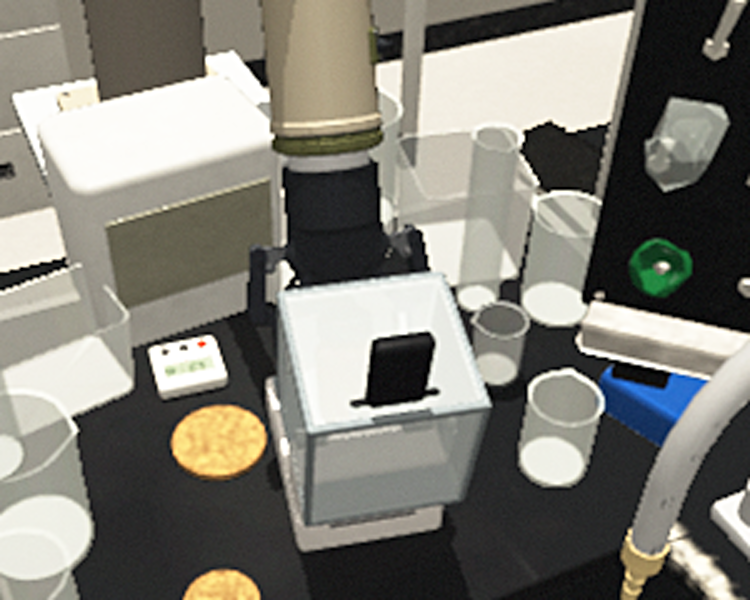

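The jar at top crop (322,255) is centred between the fingers at 225 and 415, and the hood is untouched. Closing.

Emit:
servo_tool(commands=[[[255, 0, 0, 0, 0, 0, 0], [255, 0, 0, 0, 0, 0, 0], [255, 0, 0, 0, 0, 0, 0], [255, 0, 0, 0, 0, 0, 0], [255, 0, 0, 0, 0, 0, 0], [255, 0, 0, 0, 0, 0, 0], [255, 0, 0, 0, 0, 0, 0]]], force=30)

```text
time: 11.15
tool_pos: [623.8, -14.9, 104.3]
tcp_rot: [-90.0, 65.0, -12.0]
ft_force: [-3.8, 1.8, 5.5]
finger_gap: 50.1
```

Emit:
servo_tool(commands=[[[255, -0.4, 0, 0, 0, 0, 0], [255, -1, 0, 0, 0, 0, 0], [255, -2, 0, 0, 0, 0, 0], [255, -3.5, 0, 0, 0, 0, 0], [255, -5, 0, 0, 0, 0, 0], [255, -7, 0, 0, 0, 0, 0], [255, -9, 0, 0, 0, 0, 0], [255, -11, 0, 0, 0, 0, 0]]])

```text
time: 11.95
tool_pos: [576.9, -5.4, 203.7]
tcp_rot: [-90.1, 65.1, -12.0]
ft_force: [0.3, -0.1, -1.4]
finger_gap: 50.1
```

Run:
```python
from h import *
go(S_+36*AX,RG)
for n in("top","scene"):
    p,d=r.snapshot(n)
    q=p[80:290,150:400] if n=="top" else p[60:300,120:420]
    cv2.imwrite(f"pics/{n}7.png",cv2.resize(q[:,:,::-1],(750,600),interpolation=cv2.INTER_CUBIC))
```

```text
11.95 [576.93  -5.43 203.65] [ 0.27 -0.08 -1.38] 50.065430006771805
[10.9  -0.19  0.02  0.02 -0.02 -0.07]
```

View pics/scene7.png

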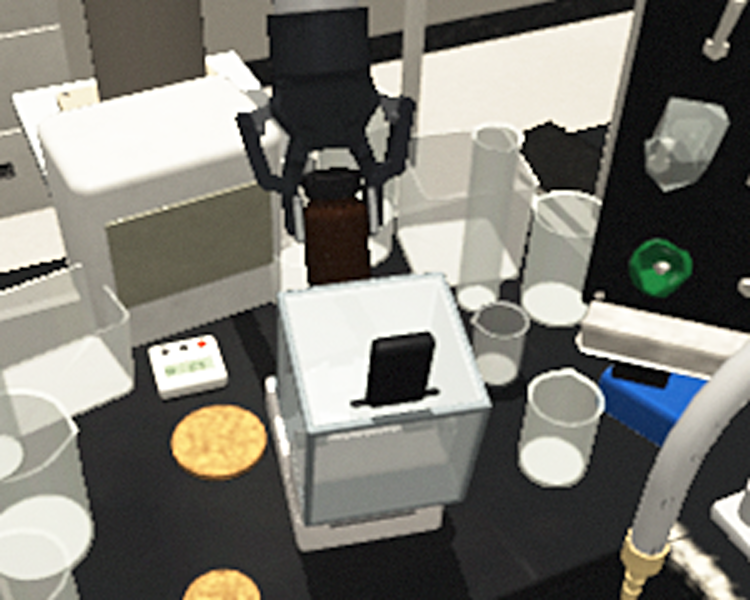

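The jar came out along its axis and is held. Next I upright the tool and turn it so the jaws clear the mixer's side.

Run:
```python
from h import *
go((562,-110.5,210),down(78))
p=np.array((562,-110.5,210))
print(rel(p,down(78),p,down(-12)))
```

```text
12.05 [578.79  -5.39 206.73] [-0.25 -0.01 -0.91] 49.85732144598138
[ -0.07  -0.63 -10.63   0.02   0.03  25.26]
[ 0.  0.  0. 90. -0.  0.]
```

Emit:
servo_tool(commands=[[[255, -0.5, -0.2, -1, 0, 0, 4], [255, -0.7, -0.4, -2.5, 0, 0, 8], [255, -0.7, -0.6, -4.5, 0, 0, 13], [255, -0.5, -0.6, -6.5, 0, 0, 18], [255, -0.3, -0.6, -8.5, 0, 0, 22], [255, -0.1, -0.6, -10, 0, 0, 25.2], [255, -0.1, -0.6, -10.6, 0, 0, 25.2], [255, -0.1, -0.6, -10.6, 0, 0, 25.2]]])

```text
time: 12.85
tool_pos: [560.6, -110.7, 205.1]
tcp_rot: [89.8, 89.7, 167.7]
ft_force: [-0.1, -0.0, -0.9]
finger_gap: 50.2
```

Emit:
servo_tool(commands=[[[255, 0, 0, 0, 6, 0, 0], [255, 0, 0, 0, 13, 0, 0], [255, 0, 0, 0, 20, 0, 0], [255, 0, 0, 0, 27, 0, 0], [255, 0, 0, 0, 34, 0, 0], [255, 0, 0, 0, 41, 0, 0], [255, 0, 0, 0, 48, 0, 0], [255, 0, 0, 0, 54, 0, 0]]])

```text
time: 13.65
tool_pos: [560.7, -108.9, 206.6]
tcp_rot: [138.3, 89.9, 162.1]
ft_force: [-0.4, 0.2, -1.6]
finger_gap: 49.8
```

Emit:
servo_tool(commands=[[[255, 0, 0, 0, 7, 0, 0], [255, 0, 0, 0, 14, 0, 0], [255, 0, 0, 0, 21, 0, 0], [255, 0, 0, 0, 28, 0, 0], [255, 0, 0, 0, 33, 0, 0], [255, 0, 0, 0, 36, 0, 0], [255, 0, 0, 0, 36, 0, 0], [255, 0, 0, 0, 36, 0, 0]]])

```text
time: 14.45
tool_pos: [560.7, -109.3, 206.7]
tcp_rot: [178.2, 89.9, 166.3]
ft_force: [-0.5, -0.1, 0.2]
finger_gap: 50.2
```

Run:
```python
from h import *
go((562,-110.5,100),down(-12)); print(r.sense()["joint_pos"])
p,d=r.snapshot("scene"); np.savez("pics/scene8.npz",p=p,d=d)
q=p[60:300,120:420]
cv2.imwrite("pics/scene8.png",cv2.resize(q[:,:,::-1],(750,600),interpolation=cv2.INTER_CUBIC))
```

```text
14.45 [ 560.74 -109.33  206.74] [-0.46 -0.12  0.19] 50.240297612480404
[10.67 -0.09  0.18  0.16 -0.15 -0.  ]
[-16.17   3.9   91.65  -0.01  84.6   -4.33]
```

View pics/scene8.png

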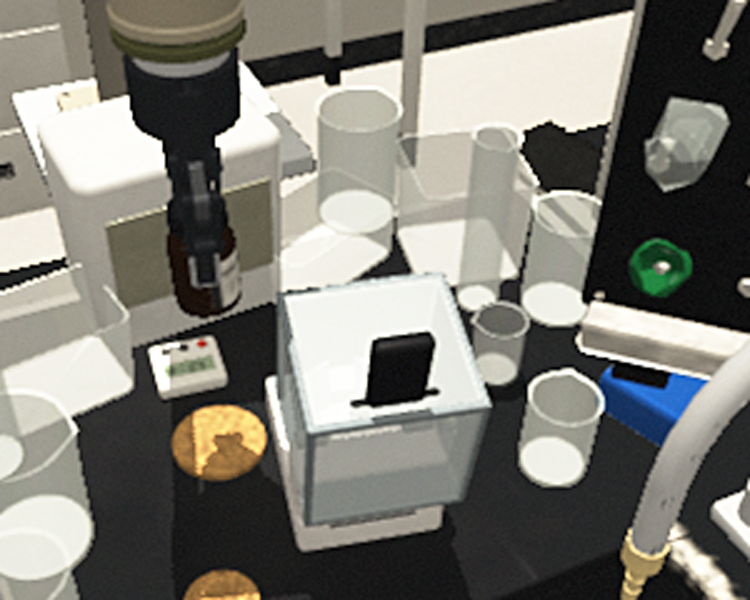

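Run:
```python
from h import *
f=lambda q:((q[0]-120)*2.5,(q[1]-60)*2.5)
c=np.array([560.7,-109.3]);b=206.7-35
t=np.linspace(0,2*np.pi,400)
for z in (b,b+50):
    P=np.array([f(proj("scene",(c[0]+26*np.cos(a),c[1]+26*np.sin(a),z))) for a in t]);print(z,P.min(0),P.max(0))
S=np.load("pics/scene8.npz")["p"][60:300,120:420]
I=cv2.resize(S[:,:,::-1],None,fx=6,fy=6,interpolation=cv2.INTER_CUBIC)[480:840,300:700];cv2.imwrite("pics/jc.png",cv2.resize(I,(666,600)))
```

```text
171.7 [168.84 276.16] [235.38 318.96]
221.7 [162.14 225.82] [231.6  267.96]
```

View pics/jc.png

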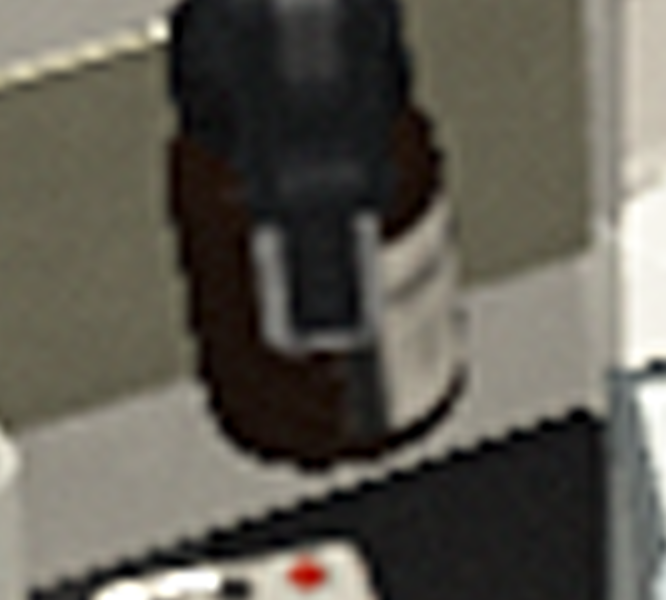

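The jar sits about 4 mm towards the mixer compared with the TCP, both seen in the same camera as the mat. I shift by that and descend.

Emit:
servo_tool(commands=[[[255, 2, -0.3, 0.2, 0, 0, 0], [255, 5, -0.4, 0.2, 0, 0, 0], [255, 8, -0.4, 0.2, 0, 0, 0], [255, 11, -0.4, 0.2, 0, 0, 0], [255, 13, -0.4, 0.2, 0, 0, 0], [255, 14, -0.4, 0.2, 0, 0, 0], [255, 14, -0.4, 0.2, 0, 0, 0], [255, 14, -0.4, 0.2, 0, 0, 0]]])

```text
time: 15.3
tool_pos: [562.2, -114.5, 67.8]
tcp_rot: [-176.6, 89.9, 171.5]
ft_force: [0.3, 0.4, -0.8]
finger_gap: 49.7
```

Run:
```python
from h import *
go((561.5,-114,45),down(-12)); print(r.sense()["wrist_torque"])
p,d=r.snapshot("scene"); np.savez("pics/scene9.npz",p=p,d=d)
q=p[160:280,150:300]
cv2.imwrite("pics/scene9.png",cv2.resize(q[:,:,::-1],(750,600),interpolation=cv2.INTER_CUBIC))
```

```text
15.3 [ 562.22 -114.45   67.79] [ 0.32  0.37 -0.76] 49.714440887101254
[ 2.28  0.03 -0.08  0.04 -0.12  0.01]
[-0.05 -0.03 -0.02]
```

View pics/scene9.png

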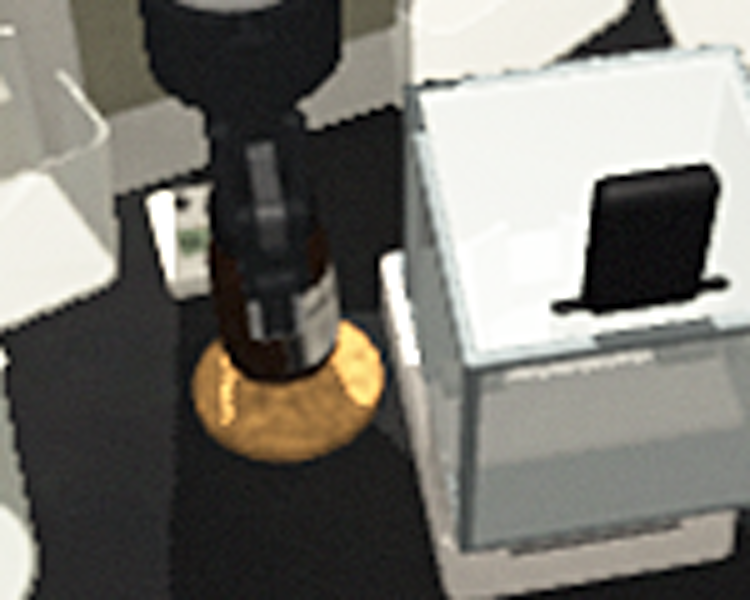

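Centred well over the mat. I lower slowly and watch the force.

Emit:
servo_tool(commands=[[[255, 0.6, 0, -0.2, 0, 0, 0], [255, 1.1, 0, -0.2, 0, 0, 0], [255, 1.5, 0, -0.2, 0, 0, 0], [255, 1.7, 0, -0.2, 0, 0, 0], [255, 1.8, 0, -0.2, 0, 0, 0], [255, 1.8, 0, -0.2, 0, 0, 0]]])

```text
time: 15.95
tool_pos: [559.4, -113.9, 48.5]
tcp_rot: [179.3, 89.8, 167.3]
ft_force: [-0.0, -0.1, -1.8]
finger_gap: 49.9
```

Emit:
servo_tool(commands=[[[255, 0.1, 0, 0, 0, 0, 0], [255, 0.2, 0, 0, 0, 0, 0], [255, 0.2, 0, 0, 0, 0, 0]]])

```text
time: 16.25
tool_pos: [559.5, -113.9, 46.6]
tcp_rot: [-179.8, 89.8, 168.3]
ft_force: [0.6, 0.4, -0.0]
finger_gap: 49.8
```

Emit:
servo_tool(commands=[[[255, 0.1, 0, 0, 0, 0, 0], [255, 0.2, 0, 0, 0, 0, 0], [255, 0.2, 0, 0, 0, 0, 0]]])

```text
time: 16.55
tool_pos: [559.4, -113.9, 44.5]
tcp_rot: [180.0, 89.8, 168.0]
ft_force: [0.4, -0.4, -0.7]
finger_gap: 50.3
```

Emit:
servo_tool(commands=[[[255, 0.1, 0, 0, 0, 0, 0], [255, 0.1, 0, 0, 0, 0, 0]]])

```text
time: 16.75
tool_pos: [559.4, -113.9, 43.5]
tcp_rot: [-179.9, 89.8, 168.1]
ft_force: [0.5, 0.3, -1.5]
finger_gap: 50.0
```

Emit:
servo_tool(commands=[[[255, 0.1, 0, 0, 0, 0, 0], [255, 0.1, 0, 0, 0, 0, 0]]])

```text
time: 16.95
tool_pos: [559.4, -113.9, 42.6]
tcp_rot: [179.8, 89.8, 167.8]
ft_force: [0.6, -0.5, -1.7]
finger_gap: 50.1
```

Emit:
servo_tool(commands=[[[255, 0.1, 0, 0, 0, 0, 0], [255, 0.1, 0, 0, 0, 0, 0]]])

```text
time: 17.15
tool_pos: [559.6, -113.7, 42.3]
tcp_rot: [176.6, 89.8, 164.6]
ft_force: [-2.0, 2.2, 4.2]
finger_gap: 50.4
```

Run:
```python
from h import *
p,d=r.snapshot("scene"); np.savez("pics/scene10.npz",p=p,d=d)
q=p[160:280,150:300]
cv2.imwrite("pics/scene10.png",cv2.resize(q[:,:,::-1],(750,600),interpolation=cv2.INTER_CUBIC))
s=r.sense();print(s["tool_pos"],s["ft_force"])
```

```text
[ 559.6  -113.72   42.23] [-3.11  2.67  5.79]
```

View pics/scene10.png

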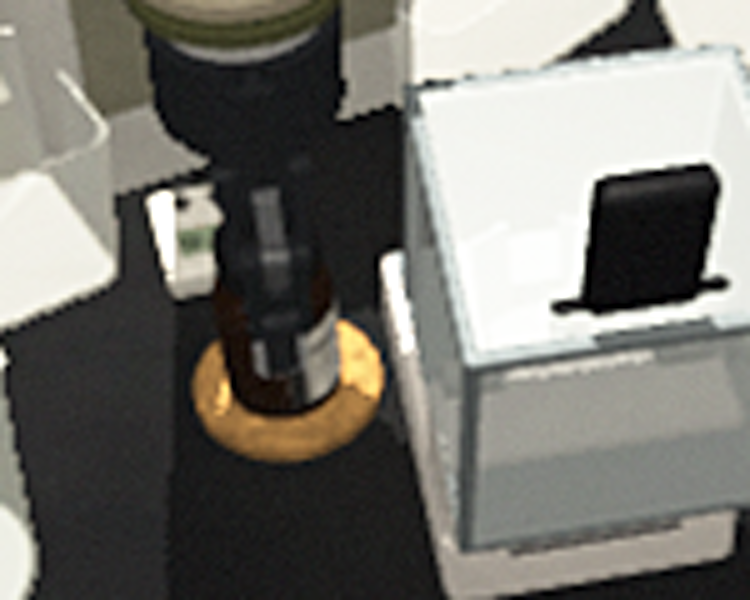

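Contact at z=42 with 6 N, and the jar's base lies well inside the mat. Release and lift straight up.

Emit:
servo_tool(commands=[[[180, 0, 0, 0, 0, 0, 0], [120, 0, 0, 0, 0, 0, 0], [60, 0, 0, 0, 0, 0, 0], [0, 0, 0, 0, 0, 0, 0], [0, 0, 0, 0, 0, 0, 0], [0, 0, 0, 0, 0, 0, 0], [0, 0, 0, 0, 0, 0, 0]]])

```text
time: 17.9
tool_pos: [559.5, -113.9, 41.6]
tcp_rot: [-179.4, 89.8, 168.7]
ft_force: [-0.2, 0.5, 0.3]
finger_gap: 85.5
```

Emit:
servo_tool(commands=[[[0, -1, 0, 0, 0, 0, 0], [0, -3, 0, 0, 0, 0, 0], [0, -6, 0, 0, 0, 0, 0], [0, -9, 0, 0, 0, 0, 0], [0, -13, 0, 0, 0, 0, 0], [0, -17, 0, 0, 0, 0, 0], [0, -21, 0, 0, 0, 0, 0], [0, -25, 0, 0, 0, 0, 0]]])

```text
time: 18.7
tool_pos: [560.1, -114.0, 294.3]
tcp_rot: [-177.5, 89.9, 170.5]
ft_force: [1.3, -0.4, -0.7]
finger_gap: 85.5
```

Emit:
servo_tool(commands=[[[0, -5, 0, -4, 0, 0, 0], [0, -8, 0, -8, 0, 0, 0], [0, -10, 0, -12, 0, 0, 0], [0, -10, 0, -16, 0, 0, 0], [0, -10, 0, -18, 0, 0, 0], [0, -10, 0, -18, 0, 0, 0], [0, -10, 0, -18, 0, 0, 0]]])

```text
time: 19.4
tool_pos: [384.5, -76.8, 393.3]
tcp_rot: [-168.3, 89.9, 179.7]
ft_force: [1.0, 0.5, 0.5]
finger_gap: 85.4
```

Run:
```python
from h import *
s=r.sense();print(s["time"],s["tool_pos"],s["ft_force"])
for n in("scene","top"):
    p,d=r.snapshot(n); np.savez(f"pics/{n}11.npz",p=p,d=d)
    q=p[80:290,150:400] if n=="top" else p[60:300,120:420]
    cv2.imwrite(f"pics/{n}11.png",cv2.resize(q[:,:,::-1],(750,600),interpolation=cv2.INTER_CUBIC))
```

```text
19.4 [384.54 -76.76 393.26] [0.96 0.46 0.55]
```

View pics/scene11.png

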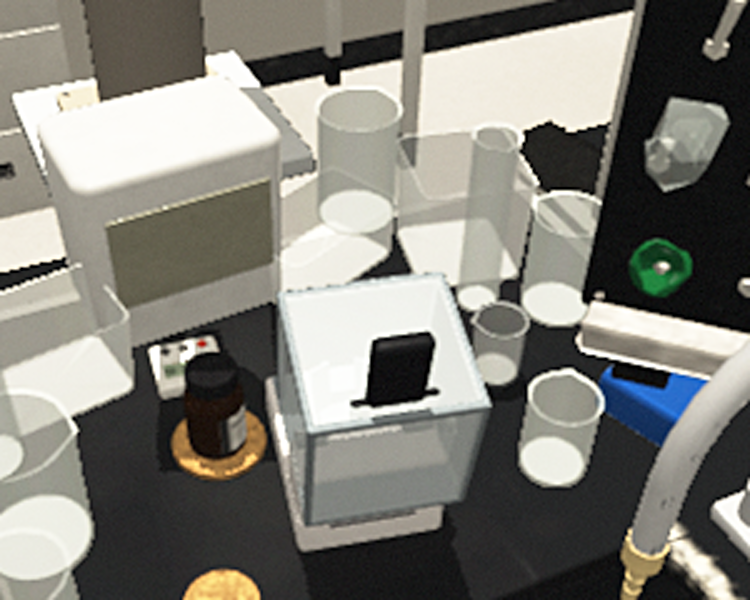

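View pics/top11.png

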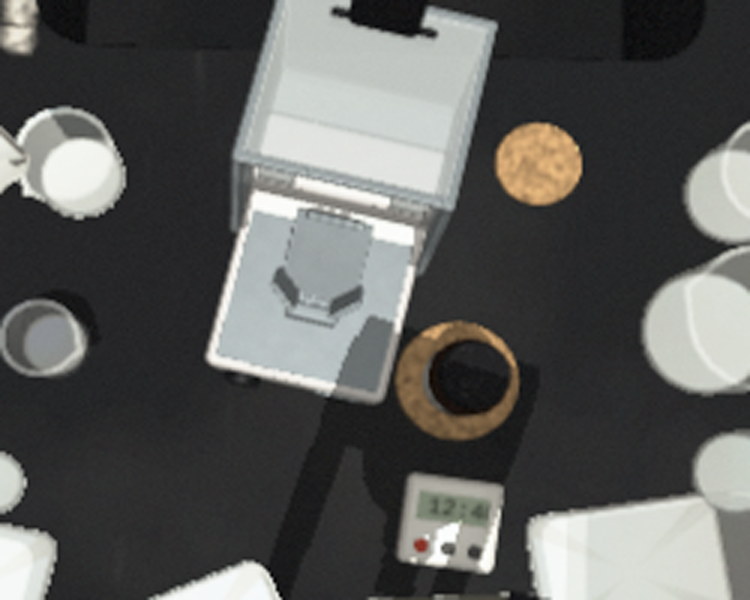

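Run:
```python
from h import *
c=onz("top",150+472/3,80+376*.35,97);print(c, np.hypot(*(c[:2]-[561,-111])))
print(proj("top",(561,-111,97)))
T=np.load("pics/top11.npz");W=dep("top",T["d"]);q=W[205:218,300:314].reshape(-1,3);print(np.median(q,0))
A=np.load("pics/top0.npz")["p"].astype(int);D=abs(A-T["p"]).max(2);print("beaker diff",D[185:215,148:185].mean(),"timer dark only")
s=r.sense();print(s["time"],s["qd"].max());r.hand_in()
```

```text
[ 559.55 -110.8    97.  ] 1.4624373390719108
(np.float64(307.4537808933802), np.float64(210.81954201934994))
[ 560.52 -108.68   96.41]
beaker diff 2.2 timer dark only
19.5 1.139336709015108
the job is handed in; nothing more can be done
```

The hood is open and the amber jar stands upright on the 84 mm cork mat. I handed the job in at 19.5 s, against the 64 s limit. The hand-in gives no verdict.

- **Hood:** I pinched the tab from above, carried it along its arc past over-centre to about 92° and released it. It was still open in the last pictures, which were taken after the jar was placed.
- **Jar:** I gripped it on its free sides, drew it out along its leaning axis and set it down with about 6 N of contact. The last top view puts its cap 96–97 mm above the worktop (97 expected). It is about 1.5 mm from the mat's centre, with 16 mm of margin allowed.
- **Bystanders:** the beaker's area of the top picture hardly differs from the first one. The timer appears in its original place, judged by eye only, since the arm's shadow ruled out a pixel comparison.

**Disagreements:**
- The two cameras differ by about 3–4 mm on the mat's position.
- While it was held, the jar looked tilted by 1–2° and sat about 4 mm off-centre in the pads. I corrected the offset before setting it down. It stands level in the last pictures.

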